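# Move the grinding heads from rinse tray to rack in reverse order

## Task

Move the four rinsed grinding heads from the steel tray to the wooden rack, one to a bay, in reverse order: the head at the left end of the tray's row goes to the right-end bay of the rack, the second from the left to the second from the right, and so on (left and right as the robot sees them, left being +y). Keep each head upright and set it down gently, hub up and flat on the floor of its bay, without dropping or banging it, and let go of it.

Things in the scene. Friction and masses are not known exactly. Their poses are not given: they have to be found in the camera images.
- blade_head: flat segmented blade head: notched steel disc 58 mm across, 5 mm thick, under a 34 mm aluminium flange; hub 12 to 42 mm above the underside, 0.16 kg (weight varies 30%). Hub: central upright round steel stub, 22 mm diameter, 30 mm tall, to grip from above. Origin: centre of the underside, z up. Loose; starts upright on the middle of its own rubber pad.
- cup_head: cup-wheel head: aluminium cup 50 mm across, tapering to 38 mm at 20 mm up, dark rim segments; hub 20 to 50 mm above the underside, 0.20 kg (weight varies 30%). Hub: central upright round steel stub, 22 mm diameter, 30 mm tall, to grip from above. Origin: centre of the underside, z up. Loose; starts upright on the middle of its own rubber pad.
- drum_head: flap-drum head, narrowest and tallest: grey drum 40 mm across, 30 mm tall; hub 30 to 60 mm above the underside, 0.14 kg (weight varies 30%). Hub: central upright round steel stub, 22 mm diameter, 30 mm tall, to grip from above. Origin: centre of the underside, z up. Loose; starts upright on the middle of its own rubber pad.
- block_head: square polishing head: grey block 46 x 46 x 18 mm; hub 18 to 48 mm above the underside, 0.18 kg (weight varies 30%). Hub: central upright round steel stub, 22 mm diameter, 30 mm tall, to grip from above. Origin: centre of the underside, z up. Loose; starts upright on the middle of its own rubber pad.
- pad_a: fixed black rubber pad, 66 x 66 x 5 mm, origin at the centre of its underside, top 8 mm above the table, lying in the steel tray. The blade_head starts on it. The four pads look alike; which of the tray's four places each has differs between starts. It stays put and so marks where its head stood.
- pad_b: fixed black rubber pad, 66 x 66 x 5 mm, origin at the centre of its underside, top 8 mm above the table, lying in the steel tray. The cup_head starts on it. The four pads look alike; which of the tray's four places each has differs between starts. It stays put and so marks where its head stood.
- pad_c: fixed black rubber pad, 66 x 66 x 5 mm, origin at the centre of its underside, top 8 mm above the table, lying in the steel tray. The drum_head starts on it. The four pads look alike; which of the tray's four places each has differs between starts. It stays put and so marks where its head stood.
- pad_d: fixed black rubber pad, 66 x 66 x 5 mm, origin at the centre of its underside, top 8 mm above the table, lying in the steel tray. The block_head starts on it. The four pads look alike; which of the tray's four places each has differs between starts. It stays put and so marks where its head stood.
- rinse_tray: shallow sheet-steel tray holding the row at the start, fixed, 84 (x) by 330 mm (y), lip 9 mm high. Origin: centre of the underside, on the table. Its y axis points to the robot's left (world +y) within 6 degrees. Pads at y = +117, +39, -39, -117 mm, x = 0 in its frame. It is the nearer or the farther of the two long holders, by chance.
- wood_rack: wooden rack to fill, fixed, 84 (x) by 330 mm (y). Origin: centre of the underside, on the table; y axis to the robot's left (world +y) within 6 degrees. Four bays centred at y = +117, +39, -39, -117 mm, x = 0 in its frame, floor 12 mm above the origin, each 72 (y) by 74 mm (x) inside; dividers' tops at 24 mm, front and back lips' at 18 mm. Empty at the start.

How it is judged:
By the outcome, as a careful person would: the job done as asked, in the order asked, and still so for the second after the job is handed in, with the robot touching nothing.
It also fails if it takes over 93 s, if anything falls off the work surface, if the arm or the gripper's body presses on something with over 40 N, if the wrist force passes 120 N, or if a joint passes its speed limit or range.

## Robot

A 7-joint arm with a two-finger parallel gripper is mounted at the origin on the work surface. World frame = base frame: x ahead of the robot, y to its left, z up, the work surface at z = 0. Lengths are in m, angles in degrees, forces in N, time in s.
With the tool pointing down it reaches from about 0.35 to 0.9 m from the base axis. Payload 8.1 kg.
Tool frame: the origin (TCP) lies midway between the tips of the shut fingers; the grasp point (between the pads) lies 19 mm behind it; z points along the fingers, y is the line along which they close (so a half turn about z gives the same grasp; the last joint's range is limited). The gripper opens to 92 mm and grips with 3 to 60 N. Pads are 19 mm wide; open, the fingers measure 130 mm over their backs; the gripper's body (75 mm by 190 mm) begins 47 mm behind the grasp point.
Start: joints at [-71.196, 24.895, 1.432, 90.138, -0.665, 64.973, -4.303], TCP at [0.261, 0.568, 0.227] pointing down, gripper open.
Joint ranges: [-149.89, 149.89], [-25.12, 119.58], [-72.63, 75.52], [4.76, 147.25], [-75.54, 255.54], [6.69, 114.76], [-157.13, 157.13]. Speed limits (degrees/s): [127.2, 127.2, 172.46, 172.46, 180, 180, 180].

## Interface

Orientations are given as [roll, pitch, yaw] about the fixed x, y, z axes, in that order (R = Rz(yaw) Ry(pitch) Rx(roll)).
In Python, from workcell import env gives the robot as it stands. The module is installed in compiled form; this text tells all that it offers.
- The arm moves only by the shell command python3 -m crank 'ROWS' [OPENING]. ROWS is JSON, one flat list of numbers, 4 for each row, row after row: the shift along the world's x, y, z in mm, then the turn about the world's z in rad. A call has 1 to 10 rows; each row shifts and turns the commanded pose from where the row before left it; what a row does not reach is not made up. A row lasts 1/10 s, in which the tool goes at most 50 mm and 8.59 degrees, less where a joint would pass 70% of its speed; a pose out of reach is approached as far as the arm can. A call is refused whole if a number of a shift passes 50 or a number of a turn 0.15, either way. A call with a gripper value outside its range is refused whole. OPENING is the opening, from 0 (shut) to 1 (fully open), set as the call begins (- or left out, the last holds). The fingers move at their own pace and stop on an object; the grip force is fixed at half the most. Time passes only in rows, so rows that do not move let the fingers close. It gives the time, the measured TCP pose, the force, the opening and the grip force at its end, in the units of the state.
- env.state(): the state, without advancing time (a new reading comes with each control period).
- env.capture(name): name is "scene" or "side" or "wrist"; returns (picture, depth): 420x560x3 uint8, red, green, blue; 420x560 float32, m along the optical axis (not along the pixel's ray), 0 where there is no reading.
- env.camera_info(name): a dict with "fx", "fy", "cx", "cy" (pixels), "T" (4x4, takes a point from camera to world coordinates). Camera axes: x right, y down, z forward; pixel columns grow to the right and rows downward; lengths in m; the calibration is good to about 2 mm. The wrist camera is an equidistant fisheye: a pixel r from the principal point sees the ray r / f radians off the axis. A picture is of the moment at which its call begins: read the wrist's pose just before it. camera_info takes no time and is no camera call; for the wrist camera it gives the pose at the moment of the call.
- env.finish_job(): hands the job in; it is judged then, once.
The state is a dict: "time": time; "joints": joint angles; "joint_velocities": joint speeds; "joint_torque": joint torques, N m; "position": TCP position; "eef_rot": TCP orientation; "force": force on the tool from outside, world axes, zero at the start; "wrist_torque": the same for the moment, N m; "width": finger opening in m; "grasp_force": force on a finger pad.
Only numpy, scipy, OpenCV 4.12 (cv2) and the standard library are available. Lean on these libraries where they do the work, as an engineer would, in place of code of your own. Each camera call takes 0.05 s, during which the arm holds its last target. There are 200 camera calls.

## Working session

There is one attempt and no reset: what is moved stays moved. The work goes in short steps, Python scripts to look and compute and a shell command to move; the robot and the scene stay as the last step left them, time stands still between calls to the robot, and variables do not carry over. Pictures are saved under pics/ and viewed, at most 14 in all, crops included, and the job is handed in when it is done.

```bash
mkdir -p pics
python3 - <<'E'
from workcell import env
import cv2,numpy as np,json
s=env.state();print({k:np.round(s[k],3).tolist() for k in('time','position','eef_rot','width','force')})
for n in('scene','side'):
    p,d=env.capture(n);cv2.imwrite(f'pics/{n}0.png',p[:,:,::-1]);np.save(f'{n}0_d.npy',d);i=env.camera_info(n);print(n,{k:np.round(i[k],3).tolist() for k in i})
    json.dump({k:np.array(i[k]).tolist() for k in i},open(f'{n}.json','w'),)
E
```

```text
{'time': 0.0, 'position': [0.261, 0.567, 0.226], 'eef_rot': [-179.908, 0.008, 155.314], 'width': 0.092, 'force': [0.45, -0.62, 1.061]}
scene {'fx': 480.368, 'fy': 480.368, 'cx': 278.647, 'cy': 209.977, 'T': [[0.623, 0.478, -0.619, 1.061], [0.782, -0.367, 0.504, -0.394], [0.013, -0.798, -0.602, 0.537], [0.0, 0.0, 0.0, 1.0]]}
side {'fx': 524.717, 'fy': 524.717, 'cx': 284.976, 'cy': 208.667, 'T': [[0.716, -0.414, 0.562, 0.085], [-0.698, -0.413, 0.585, -0.517], [-0.01, -0.812, -0.584, 0.523], [0.0, 0.0, 0.0, 1.0]]}
```

View pics/scene0.png

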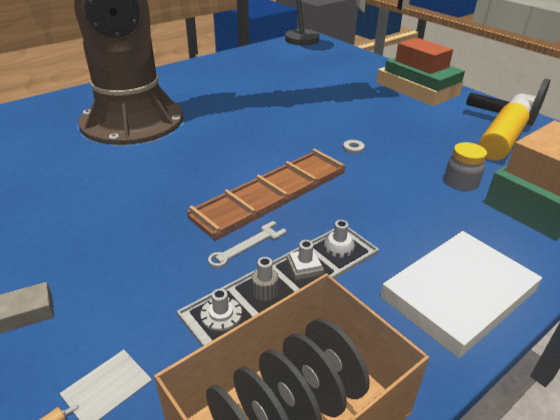

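View pics/side0.png

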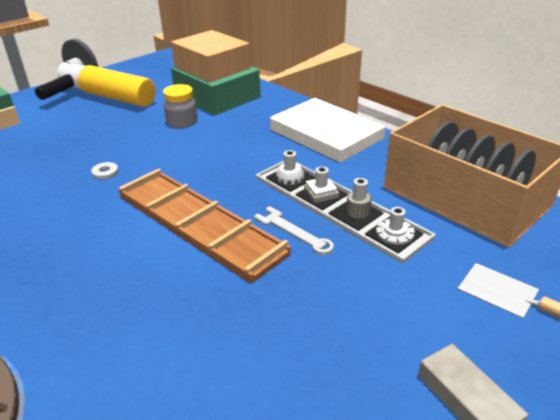

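The row from left (+y) is cup, block, drum, blade. In the scene view their hubs are at about (341,228), (306,250), (265,268) and (219,299). The tray is the farther holder, with an open box just behind it. The empty rack is nearer, running from (190,215) to (345,165).

```bash
cat > h.py <<'E'
import numpy as np,cv2,json
def cloud(n,k=0):
    d=np.load(f'{n}{k}_d.npy');i=json.load(open(n+'.json'));v,u=np.mgrid[:420,:560]
    c=np.stack([(u-i['cx'])/i['fx']*d,(v-i['cy'])/i['fy']*d,d,np.ones_like(d)],-1)
    P=(c@np.array(i['T']).T)[...,:3];P[d==0]=np.nan;return P
def ray(n,u,v,z):
    i=json.load(open(n+'.json'));T=np.array(i['T']);r=T[:3,:3]@[(u-i['cx'])/i['fx'],(v-i['cy'])/i['fy'],1]
    return T[:3,3]+r*(z-T[2,3])/r[2]
E
python3 - <<'E'
from h import *
tops=[('cup',.058),('block',.056),('drum',.068),('blade',.050)]
seeds={'scene':[(341,225),(306,245),(265,263),(220,294)],'side':[(290,154),(321,170),(360,183),(398,211)]}
for n in seeds:
    P=cloud(n);I=cv2.imread(f'pics/{n}0.png');hsv=cv2.cvtColor(I,cv2.COLOR_BGR2HSV)
    for (nm,z),(u,v) in zip(tops,seeds[n]):
        g=ray(n,u,v,z)
        m=(np.abs(P[...,2]-z)<.004)&(np.hypot(P[...,0]-g[0],P[...,1]-g[1])<.02)
        q=P[m]; (c,r)=cv2.minEnclosingCircle(q[:,:2].astype(np.float32)*1000)
        vv,uu=np.nonzero(m); C=ray(n,(uu.min()+uu.max())/2,(vv.min()+vv.max())/2,z)
        # full hub region for height check
        k=np.hypot(P[...,0]-g[0],P[...,1]-g[1])<.012
        print(n,nm,len(q),np.round(c,1),round(r,1),'bbox',np.round(C*1000,1),'ztop',np.nanpercentile(P[k][:,2],95).round(4))
    # rack
    m=(hsv[...,0]<22)&(hsv[...,1]>90)&(P[...,2]>.004)&(P[...,2]<.032)
    m=cv2.morphologyEx(m.astype(np.uint8),cv2.MORPH_OPEN,np.ones((3,3)))
    nn,l,st,ce=cv2.connectedComponentsWithStats(m)
    for j in range(1,nn):
        if st[j,4]>1500:
            q=P[l==j]; print(n,'brown',st[j],[np.round(x*1000 if i<2 else x,1) for i,x in enumerate(map(np.array,cv2.minAreaRect(q[:,:2].astype(np.float32))))],np.nanpercentile(q[:,2],[2,50,98]).round(4))
    b=(P[...,0]>.5)&(P[...,2]>.04)&(P[...,2]<.14)&(hsv[...,0]<22)&(hsv[...,1]>80)&(P[...,1]<.1)
    q=P[b];print('box x min,pcts',np.percentile(q,[1,50,99],axis=0).round(3).tolist())
E
```

```text
scene cup 106 [656.6  63.1] 11.4 bbox [658.5  62.   58. ] ztop 0.0583
scene block 120 [658.5 -12.1] 11.1 bbox [660.5 -14.8  56. ] ztop 0.0563
scene drum 145 [660.8 -92.5] 11.6 bbox [662.  -94.8  68. ] ztop 0.0682
scene blade 168 [ 658.7 -169.3] 11.4 bbox [ 660.4 -170.5   50. ] ztop 0.0503
scene brown [ 189  152  154   84 4621] [array([460.1,  73.3]), array([ 84.6, 325.6]), np.float64(3.4)] [0.0075 0.012  0.0238]
box x min,pcts [[0.761, -0.31, 0.041], [0.765, -0.131, 0.082], [0.92, -0.072, 0.11]]
side cup 85 [656.4  65.2] 13.9 bbox [653.8  62.4  58. ] ztop 0.0596
side block 93 [656.8 -12.5] 11.5 bbox [653.9 -14.4  56. ] ztop 0.0576
side drum 109 [658.7 -92.4] 12.0 bbox [656.7 -94.2  68. ] ztop 0.0698
side blade 125 [ 656.9 -170.2] 12.4 bbox [ 654.1 -171.    50. ] ztop 0.052
side brown [ 161    9  184   37 1554] [array([1185.6,  794.9]), array([306.6, 634.2]), np.float64(42.6)] [0.0049 0.0182 0.0313]
side brown [ 120  171  169  111 7347] [array([457.3,  73.4]), array([ 86.1, 326.5]), np.float64(3.5)] [0.0064 0.0132 0.0251]
side brown [ 385  174  170   72 2295] [array([ 782.5, -226.9]), array([132. , 281.4]), np.float64(33.1)] [0.0046 0.0182 0.0315]
box x min,pcts [[0.757, -0.31, 0.041], [0.761, -0.209, 0.085], [0.918, -0.072, 0.111]]
```

Hub tops match their known heights to within 2 mm. They are spaced about 78 mm apart, as they should be. The rack rectangle measures about 85 × 326 mm, centred at (459, 73) with a yaw of 3.5°, and both views agree. The box wall starts at x≈0.757, which is clear of the gripper.

Targets, in mm:

| Head | Pick | Place |
|---|---|---|
| Cup | (656.5, 64) | (465.8, -43.5) |
| Block | (657.5, -12.8) | (461.1, 34.4) |
| Drum | (659.7, -92.3) | (456.3, 112.2) |
| Blade | (657.8, -169.8) | (451.6, 190.1) |

I'll close the fingers along y, so the tool yaw is about 180°.

```bash
python3 -m crank '[25,-31,0,0.144, 25,-31,0,0.144, 25,-31,0,0.143, 25,-31,0,0, 25,-31,0,0, 25,-31,0,0, 25,-31,0,0, 25,-31,0,0]' 0.55
python3 -m crank '[25,-31,-10,0, 25,-31,-10,0, 25,-31,-10,0, 25,-31,-10,0, 25,-31,-10,0, 25,-31,-10,0, 25,-31,-10,0, 20,-31,-7,0, 0,-7,0,0, 0,0,0,0]'
```

```text
time: 0.9
position: [0.4617, 0.3183, 0.2265]
eef_rot: [-180.0, -0.0, -180.0]
force: [0.7, -0.5, -0.2]
width: 0.0505
grasp_force: 0.0
time: 1.9
position: [0.6558, 0.0626, 0.1489]
eef_rot: [-179.9, -0.1, 179.8]
force: [0.2, 0.6, 0.3]
width: 0.0507
grasp_force: 0.0
```

```bash
python3 -m crank '[0.7,1.4,-20,0, 0,0,-20,0, 0,0,-20,0, 0,0,-20,0, 0,0,-15,0, 0,0,-10,0, 0,0,-7,0, 0,0,-4,0, 0,0,-2,0, 0,0,0,0]'
python3 -m crank '[0,0,0,0,0,0,0,0,0,0,0,0,0,0,0,0,0,0,0,0,0,0,0,0,0,0,0,0,0,0,0,0]' 0.1
```

```text
time: 2.9
position: [0.657, 0.0663, 0.032]
eef_rot: [180.0, 0.0, 180.0]
force: [-0.4, 0.3, 0.0]
width: 0.0504
grasp_force: 0.0
time: 3.7
position: [0.6569, 0.066, 0.032]
eef_rot: [-180.0, 0.0, 180.0]
force: [-1.0, -2.3, 3.8]
width: 0.0215
grasp_force: 30.0
```

```bash
python3 -m crank '[0,0,2,0, 0,0,6,0, 0,0,12,0, 0,0,18,0, 0,0,18,0, 0,0,18,0, 0,0,16,0, 0,0,8,0, 0,0,2,0, 0,0,0,0]'
python3 -m crank '[-8,-5,0,0, -18,-10,0,0, -25,-14,0,0, -30,-17,0,0, -30,-17,0,0, -30,-17,0,0, -25,-14,0,0, -17,-10,0,0, -8,-5.5,0,0, 0,0,0,0]'
python3 - <<'E'
from workcell import env
import cv2,numpy as np
s=env.state();print(s['position'],s['force'],s['width'])
for n in('scene','side'):
    p,d=env.capture(n);cv2.imwrite(f'pics/{n}1.png',p[:,:,::-1]);np.save(f'{n}1_d.npy',d)
a=cv2.imread('pics/scene1.png')[100:380,120:440];b=cv2.imread('pics/side1.png')[100:380,100:420]
cv2.imwrite('pics/c1.png',cv2.resize(np.hstack([a,b]),(800,350)))
E
```

```text
time: 4.7
position: [0.6566, 0.0664, 0.1318]
eef_rot: [180.0, 0.0, -180.0]
force: [-1.0, 0.1, -2.4]
width: 0.0212
grasp_force: 30.0
time: 5.7
position: [0.4645, -0.044, 0.1315]
eef_rot: [-180.0, -0.1, 179.9]
force: [0.6, 0.3, -2.2]
width: 0.0217
grasp_force: 30.0
[ 0.46445337 -0.04402979  0.131522  ] [ 0.62572484  0.26832344 -2.22499178] 0.021692244902690703
```

View pics/c1.png

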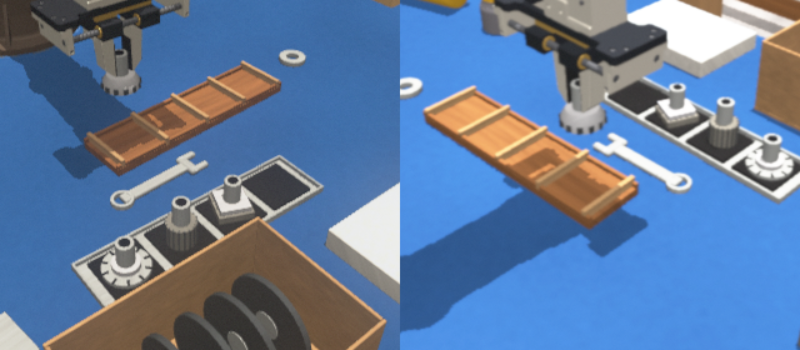

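The cup hangs upright in the gripper (about (122,80) in the left half), over the right-end bay. I'll lower it.

```bash
python3 -m crank '[1,0.5,-6,0, 0,0,-16,0, 0,0,-20,0, 0,0,-20,0, 0,0,-15,0, 0,0,-8,0, 0,0,-4,0, 0,0,-2,0, 0,0,-1,0, 0,0,-0.5,0]'
python3 -m crank '[0,0,-0.5,0, 0,0,-0.5,0, 0,0,-0.5,0, 0,0,0,0, 0,0,0,0]'
```

```text
time: 6.8
position: [0.4672, -0.0427, 0.0396]
eef_rot: [180.0, 0.1, -180.0]
force: [-0.8, -0.1, -2.4]
width: 0.0214
grasp_force: 30.0
time: 7.3
position: [0.4667, -0.0427, 0.0378]
eef_rot: [180.0, 0.0, -180.0]
force: [-0.5, -0.1, -1.8]
width: 0.0213
grasp_force: 30.0
```

```bash
python3 -m crank '[0,0,-0.5,0, 0,0,-0.5,0, 0,0,0,0, 0,0,0,0]'
python3 -m crank '[0,0,-0.4,0, 0,0,-0.3,0, 0,0,0,0, 0,0,0,0]'
```

```text
time: 7.7
position: [0.4667, -0.0427, 0.0367]
eef_rot: [180.0, -0.0, -180.0]
force: [0.2, 1.1, -2.7]
width: 0.021
grasp_force: 30.0
time: 8.1
position: [0.4667, -0.0427, 0.036]
eef_rot: [180.0, 0.0, -180.0]
force: [-0.8, -0.6, -2.2]
width: 0.0215
grasp_force: 30.0
```

```bash
for i in 1 ; do python3 -m crank '[0,0,-0.3,0, 0,0,-0.3,0, 0,0,0,0]' | grep -E 'pos|force'; python3 -m crank '[0,0,-0.3,0, 0,0,-0.2,0, 0,0,0,0]'| grep -E 'pos|force'; done
```

```text
position: [0.4668, -0.0427, 0.0358]
force: [-2.2, 0.3, 5.7]
grasp_force: 30.0
position: [0.4668, -0.0427, 0.0358]
force: [-4.0, -0.3, 13.7]
grasp_force: 30.0
```

Contact is at z=0.0358, as predicted. I'll relax slightly, release, rise and move to the block.

```bash
python3 -m crank '[0,0,0.5,0, 0,0,0,0]' | grep -E 'pos|force'
python3 -m crank '[0,0,0,0, 0,0,0,0, 0,0,0,0, 0,0,0,0, 0,0,0,0]' 0.42 | grep -E 'width|force'
python3 -m crank '[0,0,3,0, 0,0,8,0, 0,0,15,0, 0,0,20,0, 0,0,20,0, 0,0,20,0, 0,0,10,0, 0,0,4,0]' | grep -E 'pos|force'
python3 -m crank '[10,2,0,0, 20,3,0,0, 30,5,0,0, 30,5,0,0, 30,5,0,0, 30,5,0,0, 20,3,0,0, 14,1.5,0,0, 6.7,0.4,0,0, 0,0,0,0]' 0.5
```

```text
position: [0.4668, -0.0427, 0.0358]
force: [-2.9, 0.2, 8.1]
grasp_force: 30.0
force: [0.2, -0.2, -0.5]
width: 0.0386
grasp_force: 0.0
position: [0.4673, -0.0427, 0.1367]
force: [-0.2, -0.8, -0.5]
grasp_force: 0.0
time: 11.2
position: [0.6577, -0.0127, 0.1341]
eef_rot: [-180.0, -0.1, -180.0]
force: [0.2, 0.2, 0.8]
width: 0.0458
grasp_force: 0.0
```

Run:
```python
from workcell import env
import cv2,numpy as np
for n in('scene','side'):
    p,d=env.capture(n);cv2.imwrite(f'pics/{n}2.png',p[:,:,::-1]);np.save(f'{n}2_d.npy',d)
a=cv2.imread('pics/scene2.png')[100:380,120:440];b=cv2.imread('pics/side2.png')[100:380,100:420]
cv2.imwrite('pics/c2.png',cv2.resize(np.hstack([a,b]),(800,350)))
from h import *
for n in('scene','side'):
    P=cloud(n,2);m=(abs(P[...,2]-.063)<.004)&(np.hypot(P[...,0]-.466,P[...,1]+.043)<.02);q=P[m]
    print(n,len(q),cv2.minEnclosingCircle(q[:,:2].astype(np.float32)*1000),q[:,2].mean())
```

```text
scene 77 ((467.7566833496094, -42.81745147705078), 11.510025024414062) 0.061364404839229454
side 131 ((464.9810485839844, -42.19010925292969), 11.750365257263184) 0.062294842194241494
```

View pics/c2.png

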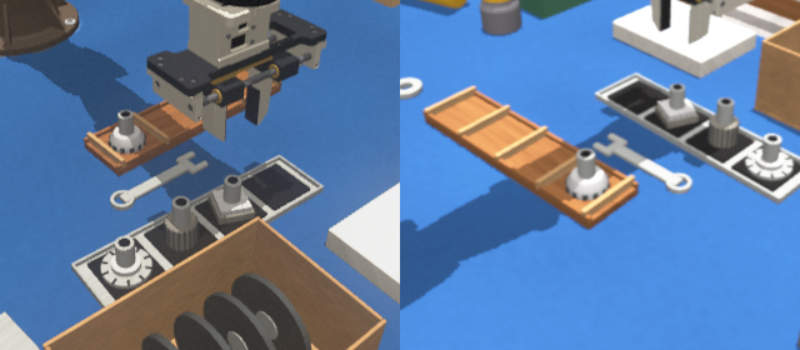

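The cup stands upright and centred in the right-end bay (left half (127,130)), with its hub top at 62 mm as expected. Now the block.

```bash
python3 -m crank '[0,0,-20,0, 0,0,-20,0, 0,0,-20,0, 0,0,-17,0, 0,0,-12,0, 0,0,-8,0, 0,0,-4,0, 0,0,-2,0, 0,0,-1.5,0, 0,0,0,0]'| grep -E 'pos|force'
python3 -m crank '[0,0,0,0,0,0,0,0,0,0,0,0,0,0,0,0,0,0,0,0,0,0,0,0,0,0,0,0]' 0.1
```

```text
position: [0.6577, -0.0128, 0.0313]
force: [-0.6, 0.1, 0.4]
grasp_force: 0.0
time: 13.0
position: [0.6575, -0.0127, 0.0311]
eef_rot: [180.0, 0.0, -180.0]
force: [0.6, 1.8, 3.1]
width: 0.0212
grasp_force: 30.0
```

```bash
python3 -m crank '[0,0,2,0, 0,0,6,0, 0,0,12,0, 0,0,18,0, 0,0,18,0, 0,0,18,0, 0,0,16,0, 0,0,8,0, 0,0,2,0, 0,0,0,0]'| grep -E 'pos|force|width'
python3 -m crank '[-8,2,0,0, -18,4,0,0, -26,6,0,0, -31,8,0,0, -31,8,0,0, -31,8,0,0, -26,6,0,0, -17,4,0,0, -8.5,1.5,0,0, 0,0,0,0]'
```

```text
position: [0.6573, -0.0128, 0.131]
force: [-1.0, -0.6, -1.2]
width: 0.0215
grasp_force: 30.0
time: 15.0
position: [0.4597, 0.0348, 0.1307]
eef_rot: [-180.0, -0.1, -180.0]
force: [-0.2, 0.0, -1.7]
width: 0.0213
grasp_force: 30.0
```

```bash
python3 -m crank '[1,0,-6,0, 0,0,-16,0, 0,0,-20,0, 0,0,-20,0, 0,0,-15,0, 0,0,-8,0, 0,0,-4,0, 0,0,-2,0, 0,0,-1,0, 0,0,-1,0]' | grep -E 'pos|force|width'
python3 -m crank '[0,0,-0.5,0, 0,0,-0.5,0, 0,0,-0.5,0, 0,0,0,0, 0,0,0,0]'| grep -E 'pos|force|width'
```

```text
position: [0.4624, 0.0348, 0.0384]
force: [-1.2, -0.3, -2.2]
width: 0.0217
grasp_force: 30.0
position: [0.4619, 0.0347, 0.0365]
force: [-0.5, -0.4, -1.6]
width: 0.0213
grasp_force: 30.0
```

```bash
python3 -m crank '[0,0,-0.4,0, 0,0,-0.4,0, 0,0,0,0]' | grep -E 'pos|force'; python3 -m crank '[0,0,-0.3,0, 0,0,-0.2,0, 0,0,0,0]'| grep -E 'pos|force'
```

```text
position: [0.4619, 0.0347, 0.0356]
force: [-0.2, 0.0, -1.1]
grasp_force: 30.0
position: [0.4619, 0.0347, 0.0351]
force: [0.2, -0.6, -1.1]
grasp_force: 30.0
```

```bash
python3 -m crank '[0,0,-0.3,0, 0,0,0,0]' | grep -E 'pos|force'; python3 -m crank '[0,0,-0.3,0, 0,0,0,0]'| grep -E 'pos|force'
```

```text
position: [0.4619, 0.0347, 0.035]
force: [-1.3, -0.6, 2.4]
grasp_force: 30.0
position: [0.4619, 0.0347, 0.035]
force: [-2.8, -1.5, 8.4]
grasp_force: 30.0
```

```bash
python3 -m crank '[0,0,0,0, 0,0,0,0, 0,0,0,0, 0,0,0,0, 0,0,0,0]' 0.42 | grep -E 'width|force'
python3 -m crank '[0,0,3,0, 0,0,8,0, 0,0,15,0, 0,0,20,0, 0,0,20,0, 0,0,20,0, 0,0,10,0, 0,0,4,0]' | grep -E 'pos|force'
python3 -m crank '[10,-6,0,0, 20,-13,0,0, 30,-19,0,0, 32,-20,0,0, 32,-20,0,0, 32,-20,0,0, 21,-15,0,0, 14,-10,0,0, 6,-4,0,0, 0,0,0,0]' 0.5
python3 - <<'E'
from workcell import env
import cv2,numpy as np
for n in('scene','side'):
    p,d=env.capture(n);cv2.imwrite(f'pics/{n}3.png',p[:,:,::-1]);np.save(f'{n}3_d.npy',d)
a=cv2.imread('pics/scene3.png')[100:380,120:440];b=cv2.imread('pics/side3.png')[100:380,100:420]
cv2.imwrite('pics/c3.png',cv2.resize(np.hstack([a,b]),(800,350)))
E
```

```text
force: [-0.1, -0.1, 0.3]
width: 0.0384
grasp_force: 0.0
position: [0.4625, 0.0348, 0.1358]
force: [-0.3, -0.2, -0.2]
grasp_force: 0.0
time: 19.8
position: [0.659, -0.0933, 0.1331]
eef_rot: [-180.0, -0.1, 179.9]
force: [-0.7, -0.7, -0.3]
width: 0.0457
grasp_force: 0.0
```

View pics/c3.png

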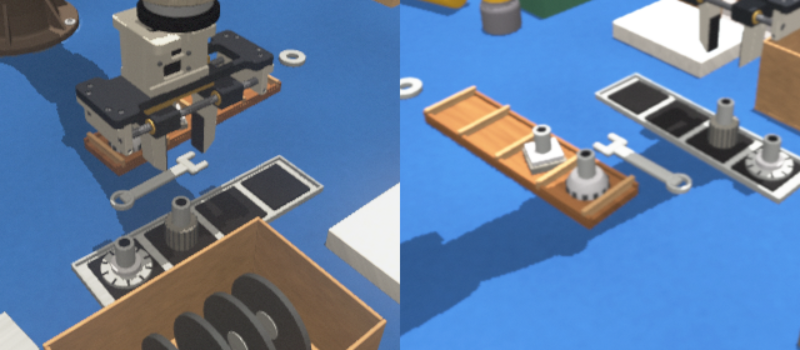

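The block sits flat in the second bay from the right (right half (543,150)). Now the drum.

```bash
python3 -m crank '[0.5,1,-20,0, 0,0,-20,0, 0,0,-17,0, 0,0,-14,0, 0,0,-10,0, 0,0,-6,0, 0,0,-3,0, 0,0,-2,0, 0,0,0,0]'| grep -E 'pos|force'
python3 -m crank '[0,0,0,0,0,0,0,0,0,0,0,0,0,0,0,0,0,0,0,0,0,0,0,0,0,0,0,0]' 0.1
```

```text
position: [0.6596, -0.0914, 0.0428]
force: [-0.9, 0.9, 0.0]
grasp_force: 0.0
time: 21.5
position: [0.6595, -0.0915, 0.0427]
eef_rot: [-180.0, 0.0, 180.0]
force: [0.7, -0.5, 1.0]
width: 0.0215
grasp_force: 29.9
```

```bash
python3 -m crank '[0,0,2,0, 0,0,6,0, 0,0,12,0, 0,0,18,0, 0,0,18,0, 0,0,18,0, 0,0,16,0, 0,0,8,0, 0,0,2,0, 0,0,0,0]'| grep -E 'pos|force|width'
python3 -m crank '[-6,6,0,0, -12,12,0,0, -18,18,0,0, -22,22,0,0, -22,22,0,0, -22,22,0,0, -22,22,0,0, -22,22,0,0, -22,22,0,0, -18,18,0,0]' | grep -E 'pos|force|width'
python3 -m crank '[-11,11,0,0, -5,6,0,0, 0,0,0,0]'
```

```text
position: [0.6593, -0.0912, 0.1426]
force: [0.3, -0.2, -1.9]
width: 0.0216
grasp_force: 29.9
position: [0.471, 0.0961, 0.1419]
force: [-0.2, 0.6, -1.5]
width: 0.0212
grasp_force: 29.9
time: 23.8
position: [0.4565, 0.1124, 0.1423]
eef_rot: [180.0, -0.0, -179.9]
force: [0.8, 0.2, -1.3]
width: 0.0214
grasp_force: 29.9
```

```bash
python3 -m crank '[0,0,-6,0, 0,0,-16,0, 0,0,-20,0, 0,0,-20,0, 0,0,-15,0, 0,0,-8,0, 0,0,-4,0, 0,0,-2,0, 0,0,-1.5,0, 0,0,-1,0]' | grep -E 'pos|force|width'
python3 -m crank '[0,0,-0.5,0, 0,0,-0.5,0, 0,0,0,0, 0,0,0,0]'| grep -E 'pos|force|width'
```

```text
position: [0.4578, 0.1118, 0.0494]
force: [0.2, 0.4, -1.3]
width: 0.0212
grasp_force: 29.9
position: [0.4575, 0.1118, 0.0481]
force: [-0.8, -0.4, -2.1]
width: 0.0211
grasp_force: 29.9
```

```bash
python3 -m crank '[0,0,-0.5,0, 0,0,-0.4,0, 0,0,0,0]' | grep -E 'pos|force'; python3 -m crank '[0,0,-0.3,0, 0,0,-0.2,0, 0,0,0,0]'| grep -E 'pos|force'
```

```text
position: [0.4574, 0.1117, 0.0471]
force: [-0.1, -0.4, -2.2]
grasp_force: 29.9
position: [0.4574, 0.1117, 0.0466]
force: [0.1, -0.0, -1.7]
grasp_force: 29.9
```

```bash
python3 -m crank '[0,0,-0.3,0, 0,0,0,0]' | grep -E 'pos|force'; python3 -m crank '[0,0,-0.3,0, 0,0,0,0]'| grep -E 'pos|force'
```

```text
position: [0.4575, 0.1117, 0.0465]
force: [-0.4, -0.5, 1.3]
grasp_force: 29.9
position: [0.4576, 0.1116, 0.0464]
force: [-1.3, -1.0, 7.5]
grasp_force: 30.0
```

```bash
python3 -m crank '[0,0,0,0, 0,0,0,0, 0,0,0,0, 0,0,0,0, 0,0,0,0]' 0.42 | grep -E 'width|force'
python3 -m crank '[0,0,3,0, 0,0,8,0, 0,0,15,0, 0,0,20,0, 0,0,20,0, 0,0,20,0, 0,0,10,0, 0,0,4,0]' | grep -E 'pos|force'
python3 -m crank '[8,-11,0,0, 14,-20,0,0, 20,-28,0,0, 20,-28,0,0, 20,-28,0,0, 20,-28,0,0, 20,-28,0,0, 20,-28,0,0, 20,-28,0,0, 18,-26,0,0]' 0.5 | grep pos
python3 -m crank '[12,-18,0,0, 8,-10.5,0,0, 0,0,0,0]'
python3 - <<'E'
from workcell import env
import cv2,numpy as np
for n in('scene','side'):
    p,d=env.capture(n);cv2.imwrite(f'pics/{n}4.png',p[:,:,::-1]);np.save(f'{n}4_d.npy',d)
a=cv2.imread('pics/scene4.png')[100:380,120:440];b=cv2.imread('pics/side4.png')[100:380,100:420]
cv2.imwrite('pics/c4.png',cv2.resize(np.hstack([a,b]),(800,350)))
E
```

```text
force: [-1.1, -0.7, -0.4]
width: 0.0387
grasp_force: 0.0
position: [0.458, 0.1119, 0.1473]
force: [-0.4, -0.7, -0.5]
grasp_force: 0.0
position: [0.6376, -0.1427, 0.1449]
time: 28.8
position: [0.6574, -0.1713, 0.145]
eef_rot: [-180.0, -0.1, 179.9]
force: [-0.5, 0.2, 0.3]
width: 0.0456
grasp_force: 0.0
```

View pics/c4.png

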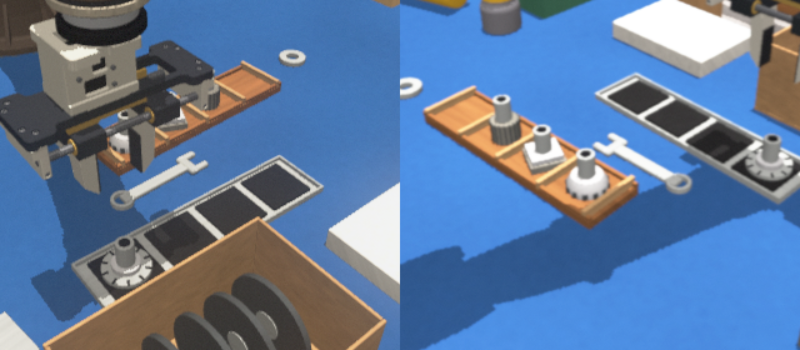

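The drum is in place (right half (503,120)). Now the blade head. I'll stop partway down to check forces near the box.

```bash
python3 -m crank '[0.3,1.5,-20,0, 0,0,-20,0, 0,0,-20,0, 0,0,-18,0, 0,0,-12,0, 0,0,-6,0, 0,0,0,0]'| grep -E 'pos|force'
python3 -m crank '[0,0,-6,0, 0,0,-8,0, 0,0,-6,0, 0,0,-3,0, 0,0,-2,0, 0,0,-1,0, 0,0,0,0]'| grep -E 'pos|force'
python3 -m crank '[0,0,0,0,0,0,0,0,0,0,0,0,0,0,0,0,0,0,0,0,0,0,0,0,0,0,0,0]' 0.1
```

```text
position: [0.6573, -0.1675, 0.0496]
force: [-0.4, -0.2, -0.8]
grasp_force: 0.0
position: [0.6578, -0.1683, 0.024]
force: [-0.4, 0.1, -0.1]
grasp_force: 0.0
time: 31.0
position: [0.6578, -0.1684, 0.0242]
eef_rot: [-180.0, 0.0, -180.0]
force: [-0.6, -0.7, 1.5]
width: 0.0212
grasp_force: 30.0
```

```bash
python3 -m crank '[0,0,2,0, 0,0,6,0, 0,0,12,0, 0,0,18,0, 0,0,18,0, 0,0,18,0, 0,0,18,0, 0,0,14,0, 0,0,4,0, 0,0,0,0]'| grep -E 'pos|force|width'
python3 -m crank '[-4,7,0,0, -8,14,0,0, -12,21,0,0, -14,24,0,0, -14,24,0,0, -14,24,0,0, -14,24,0,0, -14,24,0,0, -14,24,0,0, -14,24,0,0]' | grep -E 'pos|force|width'
python3 -m crank '[-14,24,0,0, -14,24,0,0, -14,24,0,0, -14,24,0,0, -12,20,0,0, -9,17,0,0, -5,10,0,0, -2,5,0,0, 0,0,0,0]'
```

```text
position: [0.658, -0.1683, 0.1348]
force: [0.3, -0.1, -1.5]
width: 0.0214
grasp_force: 30.0
position: [0.534, 0.043, 0.1331]
force: [-0.7, 0.3, -1.0]
width: 0.0214
grasp_force: 30.0
time: 33.9
position: [0.4515, 0.1899, 0.1338]
eef_rot: [-180.0, -0.0, -179.9]
force: [0.0, 0.1, -1.7]
width: 0.0213
grasp_force: 30.0
```

Run:
```python
from h import *
a=np.radians(3.5);R=np.array([[np.cos(a),np.sin(a)],[-np.sin(a),np.cos(a)]])
for n in('scene','side'):
    P=cloud(n);q=P[(abs(P[...,2]-.0245)<.0028)&(abs(P[...,0]-.458)<.06)&(abs(P[...,1]-.073)<.19)]
    L=(q[:,:2]-[.4587,.0733])@R.T*1000
    print(n,[(c,len(s),np.round(s[:,1].min()),np.round(np.median(s[:,1]),1),np.round(s[:,1].max()),np.round(s[:,0].min()),np.round(s[:,0].max())) for c in(-156,-78,0,78,156) for s in[L[abs(L[:,1]-c)<15]] if len(s)])
```

```text
scene [(-156, 112, np.float64(-157.0), np.float64(-152.9), np.float64(-149.0), np.float64(-43.0), np.float64(43.0)), (-78, 100, np.float64(-79.0), np.float64(-75.2), np.float64(-70.0), np.float64(-43.0), np.float64(41.0)), (0, 99, np.float64(-1.0), np.float64(2.4), np.float64(8.0), np.float64(-44.0), np.float64(42.0)), (78, 86, np.float64(75.0), np.float64(80.4), np.float64(86.0), np.float64(-42.0), np.float64(42.0)), (156, 79, np.float64(154.0), np.float64(158.4), np.float64(164.0), np.float64(-42.0), np.float64(41.0))]
side [(-156, 223, np.float64(-157.0), np.float64(-153.8), np.float64(-148.0), np.float64(-44.0), np.float64(41.0)), (-78, 202, np.float64(-79.0), np.float64(-75.8), np.float64(-70.0), np.float64(-44.0), np.float64(42.0)), (0, 179, np.float64(-1.0), np.float64(2.3), np.float64(8.0), np.float64(-43.0), np.float64(42.0)), (78, 158, np.float64(76.0), np.float64(80.3), np.float64(86.0), np.float64(-43.0), np.float64(42.0)), (156, 139, np.float64(154.0), np.float64(158.2), np.float64(164.0), np.float64(-43.0), np.float64(41.0))]
```

The divider tops show the rack centre is 2.5 mm further left than I estimated. That's fine for the heads already placed, and I'll shift the blade by that amount.

```bash
python3 -m crank '[0,2.5,-6,0, 0,0,-16,0, 0,0,-20,0, 0,0,-20,0, 0,0,-17,0, 0,0,-12,0, 0,0,-6,0, 0,0,-3,0, 0,0,-2,0, 0,0,-1.5,0]' | grep -E 'pos|force|width'
python3 -m crank '[0,0,-0.5,0, 0,0,0,0, 0,0,0,0]'| grep -E 'pos|force|width'
```

```text
position: [0.4522, 0.1924, 0.0309]
force: [-0.7, -0.9, -1.4]
width: 0.0214
grasp_force: 30.0
position: [0.4519, 0.1923, 0.0303]
force: [-0.3, -0.1, -0.6]
width: 0.0216
grasp_force: 30.0
```

```bash
python3 -m crank '[0,0,-0.5,0, 0,0,-0.5,0, 0,0,-0.5,0, 0,0,0,0]' | grep -E 'pos|force'; python3 -m crank '[0,0,-0.4,0, 0,0,-0.2,0, 0,0,0,0]'| grep -E 'pos|force'
```

```text
position: [0.4517, 0.1922, 0.0285]
force: [0.4, 0.1, -1.3]
grasp_force: 30.0
position: [0.4517, 0.1922, 0.0281]
force: [-1.1, -1.0, 1.6]
grasp_force: 30.0
```

```bash
python3 -m crank '[0,0,-0.3,0, 0,0,0,0]' | grep -E 'pos|force'
python3 -m crank '[0,0,0,0, 0,0,0,0, 0,0,0,0, 0,0,0,0, 0,0,0,0]' 0.42 | grep -E 'width|force'
python3 -m crank '[0,0,3,0, 0,0,8,0, 0,0,15,0, 0,0,20,0, 0,0,20,0, 0,0,20,0, 0,0,20,0, 0,0,20,0, 0,0,10,0]' | grep -E 'pos|force'
python3 -m crank '[0,20,0,0, 0,40,0,0, 0,40,0,0, 0,40,0,0, 0,40,0,0, 0,40,0,0, 0,20,0,0, 0,0,0,0]'
python3 - <<'E'
from workcell import env
import cv2,numpy as np
for n in('scene','side'):
    p,d=env.capture(n);cv2.imwrite(f'pics/{n}5.png',p[:,:,::-1]);np.save(f'{n}5_d.npy',d)
a=cv2.imread('pics/scene5.png')[100:380,120:440];b=cv2.imread('pics/side5.png')[100:380,100:420]
cv2.imwrite('pics/c5.png',cv2.resize(np.hstack([a,b]),(800,350)))
from h import *
for x,y,z in((.467,-.043,.062),(.462,.035,.060),(.457,.112,.072),(.452,.192,.054)):
  for n in('scene','side'):
    P=cloud(n,5);q=P[(abs(P[...,2]-z)<.004)&(np.hypot(P[...,0]-x,P[...,1]-y)<.02)]
    print(n,len(q),np.round(cv2.minEnclosingCircle(q[:,:2].astype(np.float32)*1000)[0],1),q[:,2].mean().round(4)) if len(q) else print(n,'none')
E
```

```text
position: [0.4518, 0.1922, 0.028]
force: [-2.0, -2.0, 7.3]
grasp_force: 30.0
force: [-0.3, 0.1, 1.0]
width: 0.0384
grasp_force: 0.0
position: [0.4524, 0.1925, 0.1658]
force: [0.0, 0.8, 0.1]
grasp_force: 0.0
time: 38.3
position: [0.4501, 0.4359, 0.1631]
eef_rot: [179.9, -0.1, -179.7]
force: [0.2, -0.8, 0.1]
width: 0.0389
grasp_force: 0.0
scene 80 [467.1 -44. ] 0.0611
side 138 [466.1 -42.9] 0.0622
scene 75 [462.5  35.8] 0.0591
side 121 [462.1  34.1] 0.0601
scene 66 [459.2 110.6] 0.0711
side 110 [458.  110.3] 0.0718
scene 56 [452.8 191.2] 0.0532
side 93 [451.  192.1] 0.054
```

View pics/c5.png

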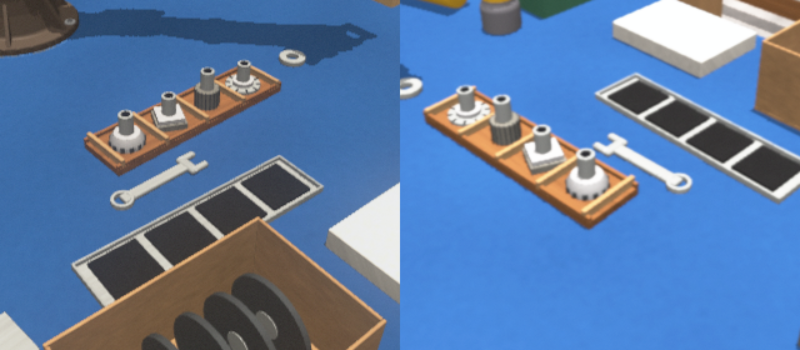

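All four heads stand upright and flat, each in its own bay. From left to right they are blade, drum, block and cup, the reverse of the tray's order. The hub-top heights match and the robot is clear.

```bash
python3 -c "
from workcell import env
print(env.finish_job())"
```

```text
the job is handed in; nothing more can be done
None
```

All four heads are in the wooden rack in reverse order (left to right: blade, drum, block, cup), upright, flat on their bay floors and released, and the job was handed in at about 38 s.

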